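Fit the spout into the water filter's push-fit port

ROBOT

A 6-joint arm with a two-finger parallel gripper is mounted at the origin on a cart in front of the work surface, level with it; the furniture and walls round the work are solid. World frame = base frame: x ahead of the robot, y to its left, z up, the work surface at z = 0. Lengths are in m, angles in rad, forces in N, time in s.
With the tool pointing down it reaches from about 0.35 to 0.875 m from the base axis. Payload 4.2 kg.
Tool frame: the origin (TCP) lies at the centre of the arm's flange, where the gripper is bolted on; the fingertips stand 173 mm ahead of it and the grasp point (between the pads) lies 155 mm ahead of it; z points along the fingers, y is the line along which they close (so a half turn about z gives the same grasp; the last joint's range is limited). The gripper opens to 85 mm and grips with 20 to 120 N. Pads are 22 mm wide; open, the fingers measure 114 mm over their backs; the gripper's body (76 mm by 85 mm) begins 54 mm behind the grasp point. The pads swing forward as they close: fully open they stand 13 mm farther back than shut.
Start: joints at [1.576, 0.385, 0.008, 0, -1.194, -0.259], TCP at [0.157, 0.605, 0.405] pointing down, gripper open.
Joint ranges: [-3.14, 3.14], [-1.21, 2.06], [-1.07, 1.41], [-3.16, 2.05], [-2.99, -0.16], [-3.1, 3.1]. Speed limits (rad/s): [2.79, 2.79, 3.14, 3.14, 3.14, 3.14].

INTERFACE

Orientations are given as a 3x3 rotation matrix whose columns are the frame's x, y, z axes.
In Python, from rig import env gives the robot as it stands. The module is installed in compiled form; this text tells all that it offers.
- The arm moves only by the shell command python3 -m jog [FORCE], which reads ROWS from standard input. ROWS is a JSON object with one list for each field, all of the same length, 1 to 5, a row being the entries at one place: jaw (the finger opening in m), sx, sy, sz (the shift in normalised numbers (1 is 20 cm)), drx, dry, drz (a rotation vector in a scale on which 1.0 is 2 rad); each row shifts and turns the commanded pose from where the row before left it, along the tool's axes as they then stand; what a row does not reach is not made up. A row lasts 1/12 s, in which the tool goes at most 0.0417 m and 0.125 rad, less where a joint would pass 70% of its speed; a pose out of reach is approached as far as the arm can. The fingers move at their own pace and stop on an object; FORCE is the grip in N (left out, the last holds). Time passes only in rows, so rows that do not move let the fingers close. It prints the time, the measured TCP pose, the force, the opening and the grip force at its end. Shift and turn numbers lie between -1 and 1, and a call with a number outside is refused. Input that does not fit is refused with a message, and nothing moves.
- env.sense(): the state, without advancing time (a new reading comes with each control period).
- env.read_camera(name): name is "scene" or "top" or "wrist"; returns the picture (400x640x3 uint8, red, green, blue); there is no depth.
- env.camera_model(name): a dict with "fovy" (degrees; the focal length in pixels is half the picture's height over the tangent of half this angle, whatever the lens; pixels are square), "cx", "cy" (the principal point, pixels), "R" (3x3) and "t" (3): a world point X has camera coordinates R X + t. Camera axes: x right, y down, z forward; pixel columns grow to the right and rows downward; lengths in m; the calibration is good to about 2 mm. The wrist camera is an equidistant fisheye: a pixel r from the principal point sees the ray r / f radians off the axis. A picture is of the moment at which its call begins: read the wrist's pose just before it. camera_model takes no time and is no camera call; for the wrist camera it gives the pose at the moment of the call.
- env.finish_job(): hands the job in; it is judged then, once.
The state is a dict: "time": time; "joint_pos": joint angles; "dq": joint speeds; "effort": joint torques, N m; "tool_pos": TCP position; "tool_rot": TCP orientation; "contact_force": force on the tool from outside, world axes, zero at the start; "torque": the same for the moment, N m; "opening": finger opening in m; "gripper_force": force on a finger pad.
Only numpy, scipy, OpenCV 4.12 (cv2) and the standard library are available. Lean on these libraries where they do the work, as an engineer would, in place of code of your own. Each camera call takes 0.05 s, during which the arm holds its last target. There are 200 camera calls.

TASK

Take the tap spout out of its rinse stand and push its stem straight down into the open push-fit port on top of the water filter slowly until it locks fully home, feeling for it and without forcing it hard against the bottom. Leave it locked with its outlet over the glass tumbler that stands beside the filter, well inside the rim, then let go. Do not knock the tumbler.

Things in the scene. Friction and masses are not known exactly. Their poses are not given: they have to be found in the camera images.
- spout: Loose steel tap spout with a black round cap, 110 mm tall, 0.10 to 0.18 kg. Origin: centre of the foot of its stem, z up along the stem. A round 11 mm nozzle leaves it level 66 mm above the foot along the spout's own -x and bends down at its end. It starts upright in the rinse stand, its foot 5 mm above the worktop.
- cap (a point): Middle of the spout's black knurled cap, 92 mm above the foot on the stem's axis; the cap is 29 mm in diameter and reaches from 74 to 110 mm above the foot. Grip here. Below it: a 27 mm hub from 58 to 74 mm.
- bead (a point): Square upper shoulder of the stem's locking bead, on the axis, 9.5 mm above the foot. The stem from the foot up: cone widening from 14 to 21 mm diameter over 8 mm, bead of 21 mm to 9.5 mm, neck of 15 mm to 19.5 mm, sleeve of 21 mm to 58 mm.
- outlet (a point): The open end of the spout's nozzle: 95 mm from the stem's axis along the spout's own -x, 44 mm above its foot.
- stand: Fixed grey rinse stand, a round cup 39 mm in diameter and 50 mm high on a 62 mm foot, open above; its hole is 24 mm wide and 45 mm deep. Origin at the centre of its underside.
- filter: Fixed white round benchtop water filter, 84 mm in diameter, shoulder 109 mm high, with one raised round neck of 38 mm diameter on its axis up to 125 mm. A small blind grey plug of 13 mm lies on its shoulder, 29 mm along the filter's own +x. Origin at the centre of its underside, z up.
- port (a point): Centre of the mouth of the push-fit port, on the filter's axis at the top of the neck, 125 mm above the worktop, z up. The bore is 23 mm wide. Four sprung teeth inside snap over the bead when the foot is 29 to 46 mm below the mouth: how deep differs from start to start and cannot be seen or measured beforehand.
- bore (a point): Point on the port's axis 20 mm below the mouth. A sprung pin pushes the foot back up with 3 to 7 N from 7 to 24 mm depth on. Passing the teeth takes 8 to 14 N in all, then it drops; 2 mm deeper is a hard stop, 25 N at most: come down slowly (8 mm/s). Once locked the spout stays down when let go and still turns; not locked, it springs back to less than 25 mm deep.
- tumbler: Clear glass tumbler standing upright on the worktop beside the filter, 80 mm in diameter at the rim, 91 mm high, its axis 84 to 107 mm from the port's axis. Not to be knocked or pressed on. Origin at the centre of its underside.
There are look-alikes about, which are no part of the job. Leave any pink or turquoise look-alike of the filter alone.

How it is judged:
By the outcome, as a careful person would: the job done as asked, in the order asked, and still so for the second after the job is handed in, with the robot touching nothing.
It also fails if it takes over 48 s, if anything falls off the work surface, if the arm or the gripper's body presses on something with over 40 N, if the wrist force passes 120 N, or if a joint passes its speed limit or range.

## Working session

There is one attempt and no reset: what is moved stays moved. The work goes in short steps, Python scripts to look and compute and a shell command to move; the robot and the scene stay as the last step left them, time stands still between calls to the robot, and variables do not carry over. Pictures are saved under pics/ and viewed, at most 10 in all, crops included, and the job is handed in when it is done.

```bash
mkdir -p pics; python3 - <<'E'
from rig import env
import cv2,numpy as np
for n in ["scene","top","wrist"]:
    m=env.camera_model(n); im=env.read_camera(n)
    cv2.imwrite(f"pics/{n}0.png",im[:,:,::-1])
    print(n,m["fovy"],m["cx"],m["cy"],np.round(m["R"],3).tolist(),np.round(m["t"],3))
s=env.sense();print(s["time"],s["tool_rot"].round(3) if hasattr(s["tool_rot"],'round') else s["tool_rot"],s["opening"])
E
```

```text
scene 43.66082307195981 322.5545688920915 204.41956968067788 [[-0.901, -0.434, 0.007], [-0.348, 0.712, -0.61], [0.26, -0.552, -0.792]] [0.411 0.285 1.004]
top 44.26083989234226 324.52378553303754 205.9451867100949 [[0.03, -1.0, 0.004], [-0.993, -0.03, -0.117], [0.117, -0.0, -0.993]] [-0.064  0.504  1.227]
wrist 65.70646984690485 318.9461009235354 197.30802689406983 [[-0.252, -0.968, 0.002], [-0.929, 0.243, 0.279], [-0.271, 0.069, -0.96]] [ 0.624 -0.037  0.379]
0.15 [[ 0.968 -0.251 -0.   ]
 [-0.251 -0.968 -0.002]
 [ 0.     0.002 -1.   ]] 0.08524513503272708
```

View pics/scene0.png

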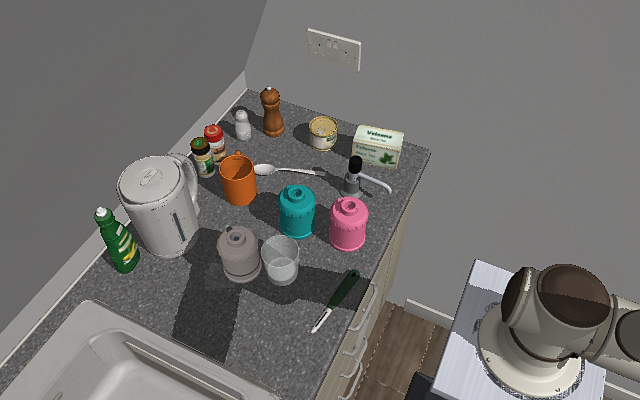

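View pics/top0.png

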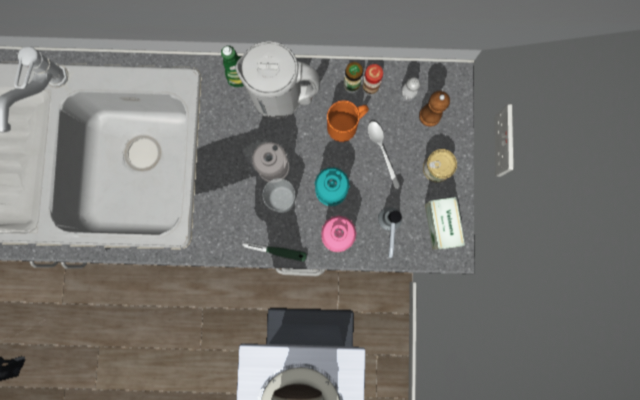

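Scene and top views: candidate filters are the white one (scene 240,250; top 270,158), turquoise (scene 297,210; top 332,186) and pink (scene 348,222; top 339,234). I choose the white one. The only spout is the black cap at scene (355,163), top (393,216), with its nozzle end at scene (388,190), top (391,256). The tumbler is at scene (281,258), top (279,194). The tap at the sink is fixed, so I ignore it. I'll check this in one close crop.

```bash
python3 - <<'E'
import cv2,numpy as np
s=cv2.imread("pics/scene0.png");t=cv2.imread("pics/top0.png")
c=lambda im,x,y:cv2.resize(im[y:y+75,x:x+100],None,fx=4,fy=4,interpolation=cv2.INTER_CUBIC)
cv2.imwrite("pics/crop1.png",np.vstack([np.hstack([c(s,213,218),c(s,310,145)]),np.hstack([c(t,235,138),c(t,345,192)])]))
E
```

```text
(no output)
```

View pics/crop1.png

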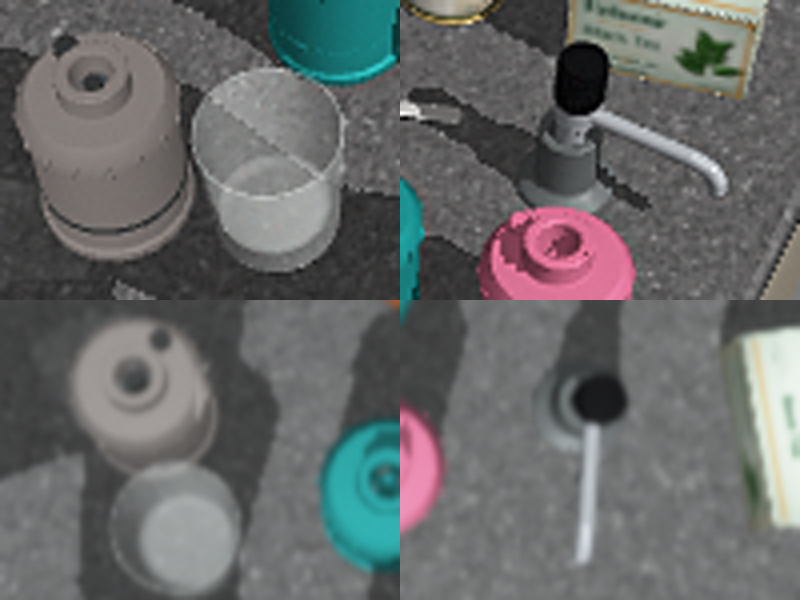

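The crop confirms the choice: the white filter has its neck open (scene 236,237; top 268,157) and its dark plug off-axis. The tumbler rim is centred at scene (280,251), top (279,195). The spout stands in a grey stand with its cap top at scene (357,159), top (395.5,216) and its outlet at scene (389.5,192.5), top (390.7,257).

```bash
cat > h.py <<'E'
from rig import env
import cv2,numpy as np
def ray(n,px,m=None):
    m=m or env.camera_model(n);f=200/np.tan(np.radians(m["fovy"])/2)
    d=np.array([(px[0]-m["cx"])/f,(px[1]-m["cy"])/f]);R=np.array(m["R"])
    if n=="wrist":
        r=np.hypot(*d);d=np.append(d/r*np.sin(r),np.cos(r)) if r>0 else np.array([0,0,1.])
    else: d=np.append(d,1)
    return -R.T@np.array(m["t"]),R.T@d
def plane(n,px,z,m=None):
    o,d=ray(n,px,m);return o+d*(z-o[2])/d[2]
def proj(n,X,m=None):
    m=m or env.camera_model(n);f=200/np.tan(np.radians(m["fovy"])/2)
    c=np.array(m["R"])@X+np.array(m["t"])
    if n=="wrist":
        r=np.hypot(c[0],c[1]);a=np.arctan2(r,c[2])*f/r;return np.array([m["cx"]+a*c[0],m["cy"]+a*c[1]])
    return np.array([m["cx"]+f*c[0]/c[2],m["cy"]+f*c[1]/c[2]])
E
python3 - <<'E'
from h import *
for n,a,b,z in [("port",(236.2,237.5),(268,157.5),.125),("rim",(280.2,250.8),(278.8,194.7),.091),("captop",(357.2,159.2),(395.5,216.2),.115),("outlet",(389.5,192.5),(390.7,257),.049)]:
    A=plane("scene",a,z);B=plane("top",b,z);print(n,A[:2].round(4),B[:2].round(4))
s=env.sense();print(s["tool_pos"],s["joint_pos"])
E
```

```text
port [0.6044 0.0965] [0.6072 0.09  ]
rim [0.5215 0.0674] [0.523  0.0638]
captop [ 0.4729 -0.2172] [ 0.4766 -0.2178]
outlet [ 0.3824 -0.2106] [ 0.381  -0.2168]
[0.15687817 0.6048457  0.40388324] [ 1.57557173e+00  3.85378292e-01  6.94646996e-03 -3.04874441e-04
 -1.19396833e+00 -2.58629598e-01]
```

Careful with the scale: shifts go in shares of 20 cm and turns go in shares of 2 rad. That gives: 0.032 m is 0.16, 0.026 m is 0.13, -0.12 rad is -0.06.

```bash
echo '{"jaw":[0.085,0.085,0.085,0.085,0.085],"sx":[0,0,0.13,0.13,0.13],"sy":[0,0,0.16,0.16,0.16],"sz":[0,0,0,0,0],"drx":[0,0,0,0,0],"dry":[0,0,0,0,0],"drz":[-0.06,-0.06,0,0,0]}' | python3 -m jog
echo '{"jaw":[0.085,0.085,0.085,0.085,0.085],"sx":[0.13,0.13,0.13,0.13,0.13],"sy":[0.16,0.16,0.16,0.16,0.16],"sz":[0,0,0,0,0],"drx":[0,0,0,0,0],"dry":[0,0,0,0,0],"drz":[0,0,0,0,0]}' | python3 -m jog
echo '{"jaw":[0.085,0.085,0.085,0.085,0.085],"sx":[0.13,0.13,0.025,0.025,0.025],"sy":[0.16,0.16,0.2,0.2,0.2],"sz":[0,0,0,0,0],"drx":[0,0,0,0,0],"dry":[0,0,0,0,0],"drz":[0,0,0,0,0]}' | python3 -m jog
echo '{"jaw":[0.085,0.085,0.085,0.085,0.085],"sx":[0.025,0.025,0.025,0.025,0.025],"sy":[0.2,0.2,0.2,0.2,0.2],"sz":[0,0,0,0,0],"drx":[0,0,0,0,0],"dry":[0,0,0,0,0],"drz":[0,0,0,0,0]}' | python3 -m jog
```

```text
time: 0.57
tool_pos: [0.2339, 0.5069, 0.4039]
tool_rot: [[1.0, -0.012, -0.0], [-0.012, -1.0, -0.001], [-0.0, 0.001, -1.0]]
contact_force: [0.8, 0.4, 0.2]
opening: 0.0847
gripper_force: 0.0
time: 0.98
tool_pos: [0.362, 0.3442, 0.4047]
tool_rot: [[1.0, -0.013, -0.0], [-0.013, -1.0, 0.0], [-0.0, -0.0, -1.0]]
contact_force: [0.4, 0.1, 0.0]
opening: 0.0848
gripper_force: 0.0
time: 1.4
tool_pos: [0.4258, 0.1592, 0.4044]
tool_rot: [[1.0, -0.014, -0.001], [-0.014, -1.0, -0.0], [-0.001, 0.0, -1.0]]
contact_force: [0.8, -0.5, -0.6]
opening: 0.085
gripper_force: 0.0
time: 1.82
tool_pos: [0.4475, -0.0411, 0.4049]
tool_rot: [[1.0, -0.013, 0.0], [-0.013, -1.0, 0.0], [0.0, -0.0, -1.0]]
contact_force: [0.8, 0.2, 0.7]
opening: 0.0847
gripper_force: 0.0
```

Scaled: 0.0353 m is 0.1765, 0.006 m is 0.03.

```bash
echo '{"jaw":[0.085,0.085,0.085,0.085,0.085],"sx":[0.03,0.03,0.03,0.03,0.03],"sy":[0.1765,0.1765,0.1765,0.1765,0.1765],"sz":[0,0,0,0,0],"drx":[0,0,0,0,0],"dry":[0,0,0,0,0],"drz":[0,0,0,0,0]}' | python3 -m jog
echo '{"jaw":[0.085,0.085],"sx":[0,0],"sy":[0,0],"sz":[0,0],"drx":[0,0],"dry":[0,0],"drz":[0,0]}' | python3 -m jog
python3 - <<'E'
from h import *
import pickle
m=env.camera_model("wrist");im=env.read_camera("wrist");cv2.imwrite("pics/w1.png",im[:,:,::-1]);pickle.dump(m,open("m1.pkl","wb"))
print(proj("wrist",np.array([.475,-.2175,.115]),m))
E
```

```text
time: 2.23
tool_pos: [0.4753, -0.2179, 0.4046]
tool_rot: [[1.0, -0.014, -0.0], [-0.014, -1.0, 0.0], [-0.0, -0.0, -1.0]]
contact_force: [1.2, 1.1, -0.4]
opening: 0.0851
gripper_force: 0.0
time: 2.4
tool_pos: [0.4754, -0.2177, 0.4039]
tool_rot: [[1.0, -0.018, -0.002], [-0.018, -1.0, 0.0], [-0.002, -0.0, -1.0]]
contact_force: [-0.7, -0.4, 0.1]
opening: 0.085
gripper_force: 0.0
[318.74363382 192.54550545]
```

View pics/w1.png

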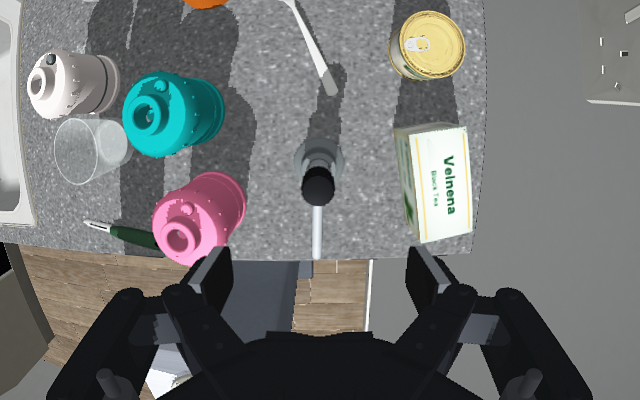

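The wrist view shows the cap at about (318,188), the nozzle end at (318,258) and the tea box clear on the right at (400+). Now I'll refine the cap position.

```bash
python3 - <<'E'
from h import *
import pickle
m=pickle.load(open("m1.pkl","rb"));im=cv2.imread("pics/w1.png").astype(int)
g=(im.max(2)<45).astype(np.uint8);g[:140]=0;g[225:]=0;g[:,:285]=0;g[:,350:]=0
n,l,st,c=cv2.connectedComponentsWithStats(g)
k=1+st[1:,4].argmax();print(st[k],c[k])
for y in range(150,222,4): 
    x=np.where(l[y]==k)[0];print(y,(x.min(),x.max()) if len(x) else None,end=' ')
print()
x,y,w,h,_=st[k]
p=np.array([plane("wrist",q,z,m) for q,z in [((x+w/2,y+h-w/2),.115),((x+w/2,y+h),.115),((318,258),.05)]]);print(p.round(4))
# nozzle line
v=(im.min(2)>130).astype(np.uint8);
for y in range(212,260,8):
    xs=np.where(v[y,300:340])[0]+300;print(y,xs.mean() if len(xs) else None,end=' ')
E
```

```text
[302 167  33  35 751] [318.50998668 181.61251664]
150 None 154 None 158 None 162 None 166 None 170 (np.int64(308), np.int64(327)) 174 (np.int64(305), np.int64(330)) 178 (np.int64(303), np.int64(332)) 182 (np.int64(303), np.int64(333)) 186 (np.int64(302), np.int64(333)) 190 (np.int64(303), np.int64(333)) 194 (np.int64(303), np.int64(333)) 198 (np.int64(330), np.int64(330)) 202 None 206 None 210 None 214 None 218 None 
[[ 0.4813 -0.2174  0.115 ]
 [ 0.4665 -0.2171  0.115 ]
 [ 0.3779 -0.2147  0.05  ]]
212 318.0 220 321.25714285714287 228 319.29411764705884 236 318.8857142857143 244 319.71794871794873 252 319.71794871794873
```

```bash
python3 - <<'E'
from h import *
import pickle
m=pickle.load(open("m1.pkl","rb"));im=cv2.imread("pics/w1.png").astype(int)
print(im[160:216:2,318].max(1))
for yb in (205,206,207,208): print(yb,plane("wrist",(318.3,yb),.115,m).round(4)[:2]+[.0145,0])
for q in [(318,257),(318,259)]: print(plane("wrist",q,.049,m))
E
```

```text
[106 111 114  48  15  16  15  17  37  35  38  38  40  42  40  43  43  48
  50  53  55  59  58 221 238 237 237 237]
205 [ 0.4782 -0.2169]
206 [ 0.4773 -0.2169]
207 [ 0.4764 -0.2169]
208 [ 0.4755 -0.2168]
[ 0.37865838 -0.2147038   0.049     ]
[ 0.37599864 -0.21465018  0.049     ]
```

Scaled: 0.035 m is 0.175, 0.03 m is 0.15.

```bash
echo '{"jaw":[0.085,0.085,0.085,0.085,0.085],"sx":[0.0075,0,0,0,0],"sy":[-0.0035,0,0,0,0],"sz":[0.175,0.175,0.175,0.15,0.0875],"drx":[0,0,0,0,0],"dry":[0,0,0,0,0],"drz":[0,0,0,0,0]}' | python3 -m jog 40
echo '{"jaw":[0.05,0.05,0.04,0.02,0.02],"sx":[0,0,0,0,0],"sy":[0,0,0,0,0],"sz":[0,0,0,0,0],"drx":[0,0,0,0,0],"dry":[0,0,0,0,0],"drz":[0,0,0,0,0]}' | python3 -m jog 40
echo '{"jaw":[0.02,0.02,0.02,0.02,0.02],"sx":[0,0,0,0,0],"sy":[0,0,0,0,0],"sz":[0,0,0,0,0],"drx":[0,0,0,0,0],"dry":[0,0,0,0,0],"drz":[0,0,0,0,0]}' | python3 -m jog 60
```

```text
time: 2.87
tool_pos: [0.4758, -0.2137, 0.2492]
tool_rot: [[1.0, -0.012, -0.005], [-0.012, -1.0, 0.001], [-0.005, -0.001, -1.0]]
contact_force: [-0.3, 0.1, 0.6]
opening: 0.0852
gripper_force: 0.0
time: 3.28
tool_pos: [0.4778, -0.2153, 0.2542]
tool_rot: [[1.0, -0.013, 0.004], [-0.013, -1.0, -0.001], [0.004, 0.001, -1.0]]
contact_force: [0.6, -0.1, 3.2]
opening: 0.028
gripper_force: 39.1
time: 3.7
tool_pos: [0.4779, -0.2154, 0.2542]
tool_rot: [[1.0, -0.013, 0.004], [-0.013, -1.0, -0.001], [0.004, 0.001, -1.0]]
contact_force: [-0.5, 0.5, 7.1]
opening: 0.0273
gripper_force: 58.9
```

Scaled: -0.03 m is -0.15, -0.025 m is -0.125.

```bash
echo '{"jaw":[0.02,0.02,0.02,0.02,0.02],"sx":[0,0,0,0,0],"sy":[0,0,0,0,0],"sz":[-0.05,-0.1,-0.125,-0.15,-0.15],"drx":[0,0,0,0,0],"dry":[0,0,0,0,0],"drz":[0,0,0,0,0]}' | python3 -m jog
echo '{"jaw":[0.02,0.02,0.02,0.02],"sx":[0,0,0,0],"sy":[0,0,0,0],"sz":[-0.15,-0.125,-0.05,0],"drx":[0,0,0,0],"dry":[0,0,0,0],"drz":[0,0,0,0]}' | python3 -m jog
python3 - <<'E'
from h import *
import pickle
s=env.sense();print(s["tool_pos"],s["tool_rot"])
m=env.camera_model("wrist");im=env.read_camera("wrist");cv2.imwrite("pics/w2.png",im[:,:,::-1]);pickle.dump(m,open("m2.pkl","wb"))
E
```

```text
time: 4.12
tool_pos: [0.4762, -0.2153, 0.3683]
tool_rot: [[1.0, -0.014, -0.002], [-0.014, -1.0, 0.001], [-0.002, -0.001, -1.0]]
contact_force: [0.4, -0.5, -1.5]
opening: 0.0275
gripper_force: 59.7
time: 4.45
tool_pos: [0.4769, -0.2154, 0.435]
tool_rot: [[1.0, -0.014, 0.005], [-0.014, -1.0, -0.001], [0.005, 0.001, -1.0]]
contact_force: [-0.6, -1.2, -1.8]
opening: 0.0277
gripper_force: 59.7
[ 0.47689402 -0.21538511  0.43501276] [[ 9.99888865e-01 -1.38855280e-02  5.42672845e-03]
 [-1.38819275e-02 -9.99903396e-01 -7.00592492e-04]
 [ 5.43593230e-03  6.25181181e-04 -9.99985030e-01]]
```

View pics/w2.png

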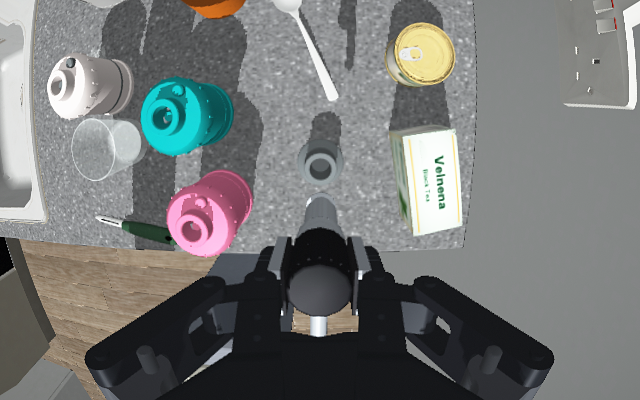

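The spout is held upright and the stand is empty at (320,165). Next I'll move it to just short of the port and look again.

Scaled: -0.035 m is -0.175, -0.02 m is -0.1.

```bash
echo '{"jaw":[0.02,0.02,0.02,0.02,0.02],"sx":[0.02,0.04,0.04,0.04,0.04],"sy":[-0.1,-0.175,-0.175,-0.175,-0.175],"sz":[0,0,0,0,0],"drx":[0,0,0,0,0],"dry":[0,0,0,0,0],"drz":[0,0,0,0,0]}' | python3 -m jog
echo '{"jaw":[0.02,0.02,0.02,0.02,0.02],"sx":[0.04,0.04,0.04,0.02,0],"sy":[-0.175,-0.175,-0.175,-0.125,-0.09],"sz":[0,0,0,0,0],"drx":[0,0,0,0,0],"dry":[0,0,0,0,0],"drz":[0,0,0,0,0]}' | python3 -m jog
echo '{"jaw":[0.02,0.02,0.02,0.02,0.02],"sx":[0,0,0,0,0],"sy":[0,0,0,0,0],"sz":[0,0,0,0,0],"drx":[0,0,0,0,0],"dry":[0,0,0,0,0],"drz":[-0.0535,-0.0535,-0.053,0,0]}' | python3 -m jog
python3 - <<'E'
from h import *
import pickle
s=env.sense();print(s["tool_pos"],s["tool_rot"])
m=env.camera_model("wrist");im=env.read_camera("wrist");cv2.imwrite("pics/w3.png",im[:,:,::-1]);pickle.dump(m,open("m3.pkl","wb"))
print(proj("wrist",np.array([.6058,.093,.125]),m))
for n in("scene","top"):cv2.imwrite(f"pics/{n}1.png",env.read_camera(n)[:,:,::-1])
E
```

```text
time: 4.92
tool_pos: [0.5148, -0.0544, 0.4293]
tool_rot: [[1.0, -0.015, -0.006], [-0.015, -1.0, -0.0], [-0.006, 0.0, -1.0]]
contact_force: [0.9, -0.7, -0.9]
opening: 0.0276
gripper_force: 59.7
time: 5.33
tool_pos: [0.5455, 0.0943, 0.4287]
tool_rot: [[1.0, -0.012, -0.006], [-0.012, -1.0, -0.002], [-0.006, 0.002, -1.0]]
contact_force: [-0.9, -0.3, -0.6]
opening: 0.0277
gripper_force: 59.7
time: 5.75
tool_pos: [0.5451, 0.0917, 0.4299]
tool_rot: [[0.954, 0.299, -0.004], [0.299, -0.954, -0.001], [-0.005, 0.0, -1.0]]
contact_force: [0.3, 0.2, -0.9]
opening: 0.0276
gripper_force: 59.8
[0.54507775 0.09172713 0.4298845 ] [[ 9.54357886e-01  2.98632883e-01 -4.40768533e-03]
 [ 2.98629656e-01 -9.54368064e-01 -1.38834698e-03]
 [-4.62116018e-03  8.71433546e-06 -9.99989322e-01]]
[338.10275815 122.13328428]
```

View pics/w3.png

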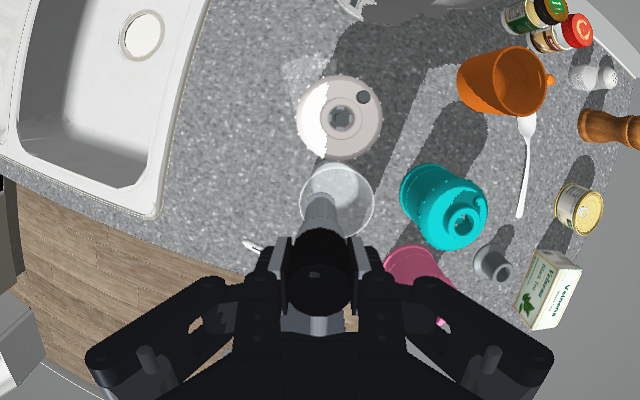

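```bash
python3 - <<'E'
from h import *
im=cv2.imread("pics/w3.png")[70:245,280:400]
cv2.imwrite("pics/w3c.png",cv2.resize(im,None,fx=3.4,fy=3.4,interpolation=cv2.INTER_CUBIC))
import pickle
m=pickle.load(open("m3.pkl","rb"));s=env.sense();R=np.array(s["tool_rot"]);p=np.array(s["tool_pos"])
for d in(.2492,.155):print(d,proj("wrist",p+R@[0,0,d],m))
E
```

```text
0.2492 [319.12850524 206.1479435 ]
0.155 [319.2327324  270.42096439]
```

View pics/w3c.png

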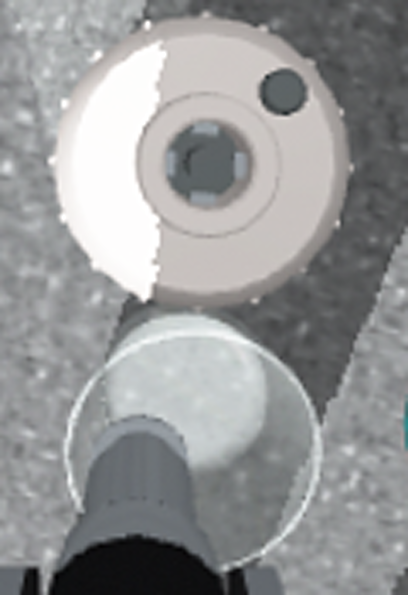

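The crop shows the bore at wrist pixel (341.3,118.5), the tumbler rim centre at (336.9,204.5) and the stem's lower end near (321.5,193).

```bash
python3 - <<'E'
from h import *
import pickle
m=pickle.load(open("m3.pkl","rb"));s=env.sense();R=np.array(s["tool_rot"]);p=np.array(s["tool_pos"])
P=plane("wrist",(341.3,118.5),.125,m);T=plane("wrist",(336.9,204.5),.091,m)
print("port",P,"tumbler",T,"dist",np.hypot(*(T-P)[:2]),"ang",np.arctan2(*(P-T)[1::-1]))
# far silhouette of bead/foot on assumption
for nm,r,h in(("foot",.007,0),("conetop",.0105,.008),("sleeve",.0105,.0195)):
    a=np.linspace(0,2*np.pi,73);C=np.array([proj("wrist",p+R@[r*np.cos(t),r*np.sin(t),.2492-h],m) for t in a])
    print(nm,C.min(0).round(1),C.max(0).round(1))
im=cv2.imread("pics/w3.png").astype(int)
for y in (196,200,204,208,212): print(y,' '.join(map(str,im[y,300:348].mean(1).astype(int))))
E
```

```text
port [0.60973277 0.09130824 0.125     ] tumbler [0.52364741 0.06536473 0.091     ] dist 0.08990971009616897 ang 0.29271281598648274
foot [309.6 197. ] [328.6 215.1]
conetop [304.4 195.4] [333.9 223.4]
sleeve [303.6 200.2] [334.7 229.4]
196 242 172 137 145 148 151 151 158 159 152 140 147 155 156 156 157 156 148 147 144 143 143 143 143 150 155 157 155 156 150 145 166 198 206 205 204 204 203 204 202 200 200 202 204 203 202 198 199
200 187 149 138 142 146 153 159 144 143 150 151 153 141 123 110 109 109 107 107 109 110 110 110 113 114 114 112 108 112 131 148 154 151 146 178 197 202 203 203 204 203 203 203 201 200 199 194 188
204 144 132 136 142 146 147 149 157 132 99 103 106 107 106 108 110 108 108 106 110 111 109 110 113 114 114 112 110 107 108 108 105 109 131 154 182 193 195 195 193 189 184 181 178 175 165 153 148
208 205 160 142 143 144 146 109 100 101 104 106 108 106 107 109 110 108 108 108 110 112 111 109 113 114 114 113 109 108 108 108 108 106 104 100 115 134 142 138 136 133 131 131 126 119 117 116 118
212 225 184 154 148 145 112 99 99 104 106 106 107 106 108 110 109 107 106 108 110 111 110 110 114 114 114 113 110 108 108 108 107 106 105 102 99 108 117 121 122 120 120 116 113 112 116 117 117
```

Scaled: 0.02 m is 0.1, 0.006 m is 0.03.

```bash
echo '{"jaw":[0.02,0.02,0.02,0.02,0.02],"sx":[0.075,0.1,0.075,0.05,0],"sy":[0.022,0.03,0.02,0.015,0],"sz":[0,0,0.05,0.075,0.065],"drx":[0,0,0,0,0],"dry":[0,0,0,0,0],"drz":[0,0,0,0,0]}' | python3 -m jog
echo '{"jaw":[0.02,0.02,0.02],"sx":[0,0,0],"sy":[0,0,0],"sz":[0,0,0],"drx":[0,0,0],"dry":[0,0,0],"drz":[0,0,0]}' | python3 -m jog
python3 - <<'E'
from h import *
import pickle
s=env.sense();print(s["tool_pos"],s["tool_rot"],s["time"])
m={n:env.camera_model(n) for n in("scene","top","wrist")}
I={n:env.read_camera(n)[:,:,::-1] for n in m};pickle.dump((m,s,I),open("m4.pkl","wb"))
c=lambda n,x,y,w,h,f:cv2.resize(I[n][y:y+h,x:x+w],None,fx=f,fy=f,interpolation=cv2.INTER_CUBIC)
P=np.array([.6058,.093,.125]);q={n:proj(n,P,m[n]) for n in m};print(q)
a=[c(n,int(q[n][0])-32,int(q[n][1])-38,66,75,6) for n in("scene","wrist")]
cv2.imwrite("pics/c4.png",np.hstack(a))
E
```

```text
time: 6.32
tool_pos: [0.6094, 0.0931, 0.3928]
tool_rot: [[0.954, 0.299, 0.0], [0.299, -0.954, 0.0], [0.0, -0.0, -1.0]]
contact_force: [0.4, -0.2, -1.6]
opening: 0.0276
gripper_force: 59.8
time: 6.57
tool_pos: [0.6079, 0.0932, 0.3951]
tool_rot: [[0.954, 0.301, 0.001], [0.301, -0.954, -0.0], [0.001, 0.0, -1.0]]
contact_force: [0.6, -0.4, -1.2]
opening: 0.0269
gripper_force: 59.8
[0.60785122 0.09319987 0.39511057] [[ 9.53571072e-01  3.01165411e-01  1.26718686e-03]
 [ 3.01165695e-01 -9.53571824e-01 -3.51042600e-05]
 [ 1.19778150e-03  4.15107618e-04 -9.99999197e-01]] 6.5667
{'scene': array([236.53620801, 235.94690479]), 'top': array([266.71142294, 158.01779541]), 'wrist': array([318.18662656, 201.43036205])}
```

View pics/c4.png

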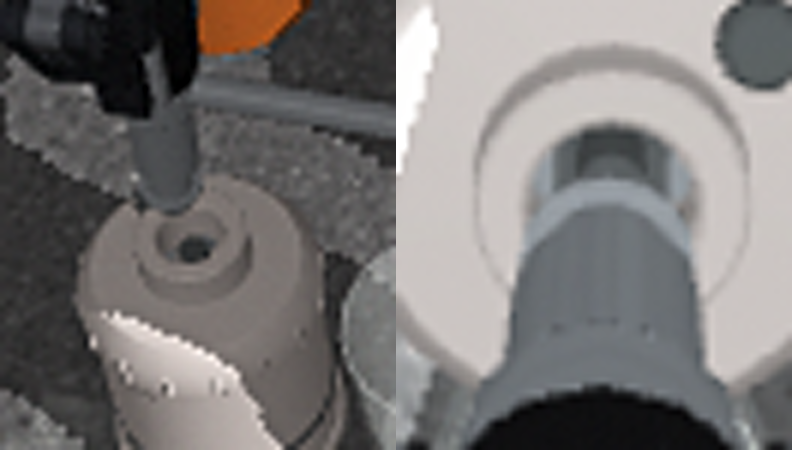

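Scene crop: the foot (about 232.7,230) hangs just above the mouth (236.2,237). Wrist crop: stem centreline 321.3 against bore 322.0, with the bore's far edge at row 183.3 and the bead's far edge at 192.7.

```bash
python3 - <<'E'
from h import *
import pickle
m,s,I=pickle.load(open("m4.pkl","rb"));R=np.array(s["tool_rot"]);p=np.array(s["tool_pos"])
zf=p[2]-.2492;print("foot z",zf)
a=np.linspace(0,2*np.pi,181)
def ext(c,r,n): # extents of a horizontal circle
    C=np.array([proj(n,np.array([c[0]+r*np.cos(t),c[1]+r*np.sin(t),c[2]]),m[n]) for t in a]);return C.min(0).round(1),C.max(0).round(1)
f=p+R@[0,0,.2492]
for dx in(-.003,0,.003):
    g=f+R@[dx,0,0]
    print(dx,"bead",ext(g+[0,0,.009],.0105,"wrist"),"conetop",ext(g+[0,0,.008],.0105,"scene"),"foot",ext(g,.007,"scene"))
for X in(.603,.606,.609):
    print(X,"bore",ext([X,.093,.125],.0115,"wrist"),ext([X,.093,.125],.0115,"scene"))
E
```

```text
foot z 0.14591057176415276
-0.003 bead (array([304.2, 200.5]), array([333.5, 228.1])) conetop (array([229.7, 223.3]), array([240.4, 232. ])) foot (array([232., 227.]), array([239.1, 232.8]))
0 bead (array([304.1, 196.4]), array([333.6, 224.3])) conetop (array([228.2, 223.1]), array([238.9, 231.8])) foot (array([230.6, 226.8]), array([237.6, 232.6]))
0.003 bead (array([304.1, 192.3]), array([333.6, 220.4])) conetop (array([226.8, 222.9]), array([237.4, 231.6])) foot (array([229.1, 226.6]), array([236.2, 232.4]))
0.603 bore (array([303. , 190.9]), array([331.3, 217.9])) (array([232. , 231.8]), array([243.4, 241.2]))
0.606 bore (array([304. , 187.4]), array([332.5, 214.6])) (array([230.7, 231.2]), array([242.2, 240.7]))
0.609 bore (array([305.1, 183.9]), array([333.7, 211.3])) (array([229.5, 230.7]), array([240.9, 240.1]))
```

Scaled: 0.004 m is 0.02, -0.0025 m is -0.0125.

```bash
echo '{"jaw":[0.02,0.02,0.02,0.02,0.02],"sx":[-0.0125,0,0,0,0],"sy":[0.004,0,0,0,0],"sz":[0.015,0.02,0.02,0.015,0.01],"drx":[0,0,0,0,0],"dry":[0,0,0,0,0],"drz":[0,0,0,0,0]}' | python3 -m jog
echo '{"jaw":[0.02,0.02,0.02,0.02,0.02],"sx":[0,0,0,0,0],"sy":[0,0,0,0,0],"sz":[0.005,0.005,0.005,0.005,0],"drx":[0,0,0,0,0],"dry":[0,0,0,0,0],"drz":[0,0,0,0,0]}' | python3 -m jog
python3 - <<'E'
from h import *
import pickle
s=env.sense();print(s["tool_pos"],s["contact_force"],s["torque"])
I={n:env.read_camera(n)[:,:,::-1] for n in("scene","wrist")}
c=lambda n,x,y,w,h,f:cv2.resize(I[n][y:y+h,x:x+w],None,fx=f,fy=f,interpolation=cv2.INTER_CUBIC)
cv2.imwrite("pics/c5.png",np.hstack([c("scene",204,197,66,75,6),c("wrist",286,163,66,75,6)]))
E
```

```text
time: 7.13
tool_pos: [0.6055, 0.0917, 0.3775]
tool_rot: [[0.954, 0.301, -0.001], [0.301, -0.954, -0.0], [-0.001, -0.0, -1.0]]
contact_force: [0.0, 0.0, -0.7]
opening: 0.0278
gripper_force: 59.8
time: 7.55
tool_pos: [0.6057, 0.0917, 0.374]
tool_rot: [[0.954, 0.301, -0.0], [0.301, -0.954, -0.0], [-0.0, -0.0, -1.0]]
contact_force: [-0.7, 0.3, -1.3]
opening: 0.0278
gripper_force: 59.8
[0.60565905 0.09174395 0.37402776] [-0.67853941  0.31428886 -1.31555864] [-0.00573369 -0.00355552 -0.00563478]
```

View pics/c5.png

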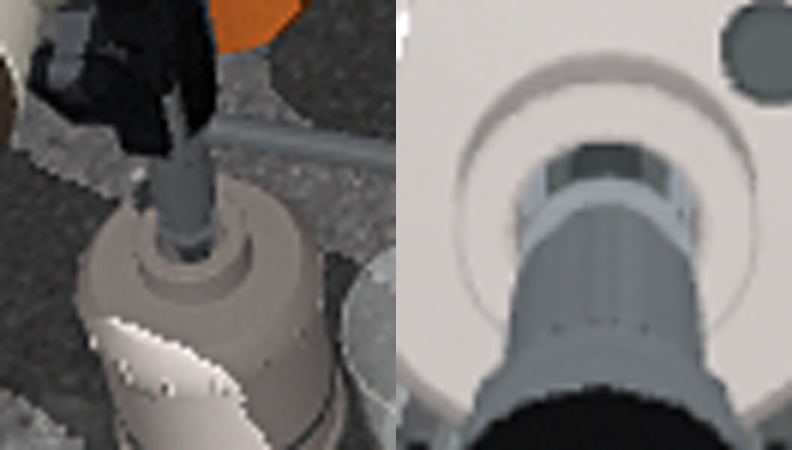

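Scene: the stem (x≈187) sits nearly over the mouth (194). Wrist: stem 608 against bore 612. I'll nudge it a millimetre and enter, feeling the lateral forces.

Scaled: -0.001 m is -0.005, 0.0005 m is 0.0025.

```bash
echo '{"jaw":[0.02,0.02,0.02,0.02,0.02],"sx":[-0.005,0,0,0,0],"sy":[0.0025,0,0,0,0],"sz":[0.0035,0.0035,0.0035,0.0035,0.0035],"drx":[0,0,0,0,0],"dry":[0,0,0,0,0],"drz":[0,0,0,0,0]}' | python3 -m jog
echo '{"jaw":[0.02,0.02,0.02,0.02,0.02],"sx":[0,0,0,0,0],"sy":[0,0,0,0,0],"sz":[0.0035,0.0035,0.0035,0.0035,0.0035],"drx":[0,0,0,0,0],"dry":[0,0,0,0,0],"drz":[0,0,0,0,0]}' | python3 -m jog
echo '{"jaw":[0.02,0.02,0.02,0.02,0.02],"sx":[0,0,0,0,0],"sy":[0,0,0,0,0],"sz":[0.0035,0.0035,0.0035,0.0035,0.0035],"drx":[0,0,0,0,0],"dry":[0,0,0,0,0],"drz":[0,0,0,0,0]}' | python3 -m jog
```

```text
time: 8.07
tool_pos: [0.6049, 0.091, 0.3706]
tool_rot: [[0.953, 0.301, -0.0], [0.301, -0.953, 0.0], [0.0, -0.0, -1.0]]
contact_force: [-0.3, -0.6, -2.5]
opening: 0.0274
gripper_force: 59.8
time: 8.48
tool_pos: [0.6049, 0.091, 0.3671]
tool_rot: [[0.953, 0.301, -0.0], [0.301, -0.953, -0.0], [-0.0, 0.0, -1.0]]
contact_force: [0.3, 0.6, -0.4]
opening: 0.0274
gripper_force: 59.8
time: 8.9
tool_pos: [0.605, 0.091, 0.3644]
tool_rot: [[0.953, 0.302, 0.001], [0.302, -0.953, 0.0], [0.001, 0.0, -1.0]]
contact_force: [-0.1, 0.9, 1.8]
opening: 0.0278
gripper_force: 60.0
```

Scaled: 0.0007 m is 0.0035.

```bash
echo '{"jaw":[0.02,0.02,0.02,0.02,0.02],"sx":[0,0,0,0,0],"sy":[0,0,0,0,0],"sz":[0.0035,0.0035,0.0035,0.0035,0.0035],"drx":[0,0,0,0,0],"dry":[0,0,0,0,0],"drz":[0,0,0,0,0]}' | python3 -m jog 90 | egrep 'pos|cont'
echo '{"jaw":[0.02,0.02,0.02,0.02,0.02],"sx":[0,0,0,0,0],"sy":[0,0,0,0,0],"sz":[0.0035,0.0035,0.0035,0.0035,0.0035],"drx":[0,0,0,0,0],"dry":[0,0,0,0,0],"drz":[0,0,0,0,0]}' | python3 -m jog| egrep 'pos|cont|ope'
```

```text
tool_pos: [0.605, 0.091, 0.3605]
contact_force: [0.1, -0.6, 3.4]
tool_pos: [0.605, 0.091, 0.3568]
contact_force: [0.6, 0.4, 3.1]
opening: 0.0275
```

Scaled: 0.0007 m is 0.0035.

```bash
echo '{"jaw":[0.02,0.02,0.02,0.02,0.02],"sx":[0,0,0,0,0],"sy":[0,0,0,0,0],"sz":[0.0035,0.0035,0.0035,0.0035,0.0035],"drx":[0,0,0,0,0],"dry":[0,0,0,0,0],"drz":[0,0,0,0,0]}' | python3 -m jog | egrep 'pos|cont'
echo '{"jaw":[0.02,0.02,0.02,0.02,0.02],"sx":[0,0,0,0,0],"sy":[0,0,0,0,0],"sz":[0.0035,0.0035,0.0035,0.0035,0.0035],"drx":[0,0,0,0,0],"dry":[0,0,0,0,0],"drz":[0,0,0,0,0]}' | python3 -m jog| egrep 'pos|cont|ope'
echo '{"jaw":[0.02,0.02,0.02],"sx":[0,0,0],"sy":[0,0,0],"sz":[0.0035,0.0035,0.0035],"drx":[0,0,0],"dry":[0,0,0],"drz":[0,0,0]}' | python3 -m jog| egrep 'pos|cont|ope'
```

```text
tool_pos: [0.605, 0.091, 0.3535]
contact_force: [0.5, 0.2, 5.8]
tool_pos: [0.6052, 0.0911, 0.3511]
contact_force: [-0.3, -0.2, 7.3]
opening: 0.0268
tool_pos: [0.6053, 0.0912, 0.3494]
contact_force: [-0.8, 1.5, 9.0]
opening: 0.0273
```

Scaled: 0.0007 m is 0.0035.

```bash
echo '{"jaw":[0.02,0.02],"sx":[0,0],"sy":[0,0],"sz":[0.0035,0.0035],"drx":[0,0],"dry":[0,0],"drz":[0,0]}' | python3 -m jog | egrep 'pos|cont'
echo '{"jaw":[0.02,0.02],"sx":[0,0],"sy":[0,0],"sz":[0.0035,0.0035],"drx":[0,0],"dry":[0,0],"drz":[0,0]}' | python3 -m jog | egrep 'pos|cont'
```

```text
tool_pos: [0.6053, 0.0912, 0.3483]
contact_force: [-0.4, 1.4, 10.0]
tool_pos: [0.6053, 0.0912, 0.3471]
contact_force: [-0.1, 0.3, 10.5]
```

Scaled: 0.0006 m is 0.003.

```bash
echo '{"jaw":[0.02,0.02],"sx":[0,0],"sy":[0,0],"sz":[0.003,0.003],"drx":[0,0],"dry":[0,0],"drz":[0,0]}' | python3 -m jog | egrep 'pos|cont'
```

```text
tool_pos: [0.6054, 0.0912, 0.3457]
contact_force: [0.4, 1.5, 9.3]
```

Scaled: 0.0006 m is 0.003.

```bash
echo '{"jaw":[0.02,0.02],"sx":[0,0],"sy":[0,0],"sz":[0.003,0.003],"drx":[0,0],"dry":[0,0],"drz":[0,0]}' | python3 -m jog | egrep 'pos|cont'
echo '{"jaw":[0.02,0.02],"sx":[0,0],"sy":[0,0],"sz":[0.003,0.003],"drx":[0,0],"dry":[0,0],"drz":[0,0]}' | python3 -m jog | egrep 'pos|cont'
```

```text
tool_pos: [0.6054, 0.0912, 0.3445]
contact_force: [-0.9, 1.5, 10.4]
tool_pos: [0.6054, 0.0912, 0.3432]
contact_force: [0.6, 1.3, 9.0]
```

Scaled: 0.0006 m is 0.003.

```bash
echo '{"jaw":[0.02,0.02],"sx":[0,0],"sy":[0,0],"sz":[0.003,0.003],"drx":[0,0],"dry":[0,0],"drz":[0,0]}' | python3 -m jog | egrep 'pos|cont'
```

```text
tool_pos: [0.6055, 0.0912, 0.3418]
contact_force: [0.8, 1.1, 8.2]
```

Scaled: 0.0006 m is 0.003.

```bash
echo '{"jaw":[0.02,0.02],"sx":[0,0],"sy":[0,0],"sz":[0.003,0.003],"drx":[0,0],"dry":[0,0],"drz":[0,0]}' | python3 -m jog | egrep 'pos|cont'
echo '{"jaw":[0.02,0.02],"sx":[0,0],"sy":[0,0],"sz":[0.003,0.003],"drx":[0,0],"dry":[0,0],"drz":[0,0]}' | python3 -m jog | egrep 'pos|cont'
```

```text
tool_pos: [0.6055, 0.0912, 0.3408]
contact_force: [-0.9, 1.5, 11.7]
tool_pos: [0.6056, 0.0913, 0.3407]
contact_force: [-1.2, 1.4, 15.6]
```

Scaled: 0.0006 m is 0.003.

```bash
echo '{"jaw":[0.02,0.02],"sx":[0,0],"sy":[0,0],"sz":[0.003,0.003],"drx":[0,0],"dry":[0,0],"drz":[0,0]}' | python3 -m jog | egrep 'pos|cont'
```

```text
tool_pos: [0.6056, 0.0913, 0.3407]
contact_force: [-3.2, 1.8, 18.6]
```

The tool has stopped dead at 0.3407 after the force dropped, so this looks like the snap followed by the end stop. I'll relax and test the lock with a light pull.

Scaled: -0.001 m is -0.005.

```bash
echo '{"jaw":[0.02,0.02,0.02,0.02],"sx":[0,0,0,0],"sy":[0,0,0,0],"sz":[-0.005,-0.005,-0.005,0],"drx":[0,0,0,0],"dry":[0,0,0,0],"drz":[0,0,0,0]}' | python3 -m jog | egrep 'pos|cont'
echo '{"jaw":[0.02,0.02,0.02,0.02],"sx":[0,0,0,0],"sy":[0,0,0,0],"sz":[-0.005,-0.005,-0.005,0],"drx":[0,0,0,0],"dry":[0,0,0,0],"drz":[0,0,0,0]}' | python3 -m jog | egrep 'pos|cont'
echo '{"jaw":[0.02,0.02,0.02],"sx":[0,0,0],"sy":[0,0,0],"sz":[-0.005,-0.005,0],"drx":[0,0,0],"dry":[0,0,0],"drz":[0,0,0]}' | python3 -m jog | egrep 'pos|cont|ope'
```

```text
tool_pos: [0.6055, 0.0912, 0.3409]
contact_force: [0.3, 1.3, 7.3]
tool_pos: [0.6054, 0.0911, 0.3423]
contact_force: [3.7, 0.3, 1.3]
tool_pos: [0.6054, 0.0911, 0.3425]
contact_force: [7.7, 1.0, -5.2]
opening: 0.0272
```

It holds against a 5 N upward pull with 1.8 mm of play, so it is locked. I'll return to neutral, open, and back off.

Careful with the scale: shifts go in shares of 20 cm and turns go in shares of 2 rad. That gives: 0.001 m is 0.005.

```bash
echo '{"jaw":[0.02,0.02,0.02,0.02],"sx":[0,0,0,0],"sy":[0,0,0,0],"sz":[0.005,0.005,0.005,0],"drx":[0,0,0,0],"dry":[0,0,0,0],"drz":[0,0,0,0]}' | python3 -m jog | egrep 'pos|cont'
echo '{"jaw":[0.035,0.045,0.06,0.085,0.085],"sx":[0,0,0,0,0],"sy":[0,0,0,0,0],"sz":[0,0,0,0,0],"drx":[0,0,0,0,0],"dry":[0,0,0,0,0],"drz":[0,0,0,0,0]}' | python3 -m jog 20| egrep 'pos|cont|ope'
echo '{"jaw":[0.085,0.085,0.085,0.085,0.085],"sx":[0,0,0,0,0],"sy":[0,0,0,0,0],"sz":[0,-0.05,-0.1,-0.15,-0.15],"drx":[0,0,0,0,0],"dry":[0,0,0,0,0],"drz":[0,0,0,0,0]}' | python3 -m jog | egrep 'pos|cont|ope'
echo '{"jaw":[0.085,0.085,0.085,0.085],"sx":[0,0,0,0],"sy":[0,0,0,0],"sz":[-0.15,-0.1,-0.05,0],"drx":[0,0,0,0],"dry":[0,0,0,0],"drz":[0,0,0,0]}' | python3 -m jog | egrep 'time|pos|cont|ope'
python3 - <<'E'
from h import *
import pickle
m={n:env.camera_model(n) for n in("scene","top","wrist")}
I={n:env.read_camera(n)[:,:,::-1] for n in m};pickle.dump((m,I),open("m6.pkl","wb"))
c=lambda n,x,y,w,h,f:cv2.resize(I[n][y:y+h,x:x+w],None,fx=f,fy=f,interpolation=cv2.INTER_CUBIC)
cv2.imwrite("pics/c6.png",np.hstack([c("scene",210,190,100,140,4),c("wrist",270,120,100,140,4)]))
E
```

```text
tool_pos: [0.6053, 0.0912, 0.3422]
contact_force: [3.4, 0.3, 3.7]
tool_pos: [0.6044, 0.0908, 0.3407]
contact_force: [0.0, 0.3, 0.7]
opening: 0.0789
tool_pos: [0.6046, 0.0908, 0.4325]
contact_force: [0.7, -0.2, -0.6]
opening: 0.085
time: 14.73
tool_pos: [0.6047, 0.0908, 0.4948]
contact_force: [-0.4, 0.6, 0.6]
opening: 0.0851
```

View pics/c6.png

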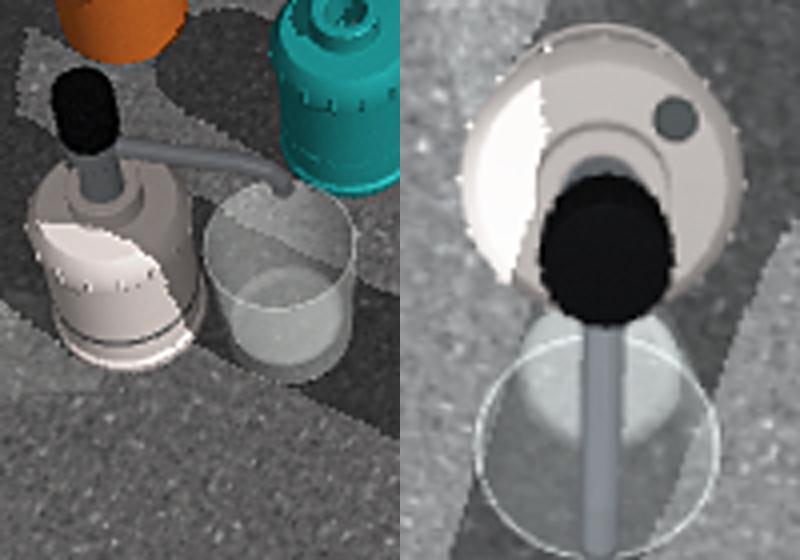

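The spout stays down. Its nozzle points along the tumbler's centreline (wrist crop: nozzle 600, rim centre 597), with the tip at scene (281.2,237.5). Checking numerically.

```bash
python3 - <<'E'
from h import *
print(plane("scene",(281.2,237.3),.137), plane("scene",(280.2,250.8),.091), plane("scene",(231.2,210.8),.203))
print(env.finish_job())
E
```

```text
[0.51854021 0.06304061 0.137     ] [0.52154428 0.06741558 0.091     ] [0.60860031 0.08866912 0.203     ]
the job is handed in; nothing more can be done
None
```

The spout is locked in the white filter's port and held against a 5 N upward pull before I let go. Its outlet is about 5 mm from the tumbler's centre, there was no sign of the tumbler being touched, and I handed the job in at about 15 s.

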